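Warm the bread for the banquet

ROBOT

A 6-joint arm with a two-finger parallel gripper is mounted at the origin on the work surface. World frame = base frame: x ahead of the robot, y to its left, z up, the work surface at z = 0. Lengths are in m, angles in rad, forces in N, time in s.
With the tool pointing down it reaches from about 0.35 to 0.725 m from the base axis. Payload 4.3 kg.
Tool frame: the origin (TCP) lies midway between the tips of the shut fingers; the grasp point (between the pads) lies 19 mm behind it; z points along the fingers, y is the line along which they close (so a half turn about z gives the same grasp; the last joint's range is limited). The gripper opens to 85 mm and grips with 20 to 120 N. Pads are 22 mm wide; open, the fingers measure 114 mm over their backs; the gripper's body (76 mm by 85 mm) begins 54 mm behind the grasp point. The pads swing forward as they close: fully open they stand 13 mm farther back than shut.
Start: joints at [1.121, 0.377, 0.081, 1.274, 0, 1.46], TCP at [0.192, 0.542, 0.231] pointing down, gripper open.
Joint ranges: [-2.72, 2.72], [-0.84, 1.66], [-1.02, 1.22], [-1.77, 2.12], [-1.37, 1.28], [-3.14, 3.14]. Speed limits (rad/s): [2.57, 2.57, 3.14, 3.14, 3.14, 3.14].

INTERFACE

Orientations are given as a 3x3 rotation matrix whose columns are the frame's x, y, z axes.
In Python, from bench import arm, vision gives the robot as it stands. Calls block until the motion is done:
- arm.move_to(position, orientation): joint-space move of the TCP to a pose.
- arm.line_to(position, ori=None, velocity=0.15, guard=None): straight line of the TCP; ori=None keeps the orientation; velocity is the mean speed in m/s. With guard (N) it stops when the force on the tool has changed by that much, and returns True; else False.
- arm.move_j(angles): joint-space move.
- arm.set_gripper(opening): opening from 0.0 (shut) to 1.0 (fully open); the grip force is fixed at half the most; returns when the fingers have stopped.
- arm.dwell(seconds).
- arm.solve_ik(position, orientation): joint angles nearest the present ones, or None.
- vision.get_image(name): name is "side" or "top" or "wrist"; returns (picture, depth): 384x512x3 uint8, red, green, blue; 384x512 float32, m along the optical axis (not along the pixel's ray), 0 where there is no reading.
- vision.camera_params(name): a dict with "fovy" (degrees; the focal length in pixels is half the picture's height over the tangent of half this angle, whatever the lens; pixels are square), "cx", "cy" (the principal point, pixels), "camera_from_world" (4x4, takes a point from world to camera coordinates). Camera axes: x right, y up, looking along -z (the intrinsics and any distortion apply to the point x, -y, -z); pixel columns grow to the right and rows downward; lengths in m; the calibration is good to about 2 mm. A picture is of the moment at which its call begins: read the wrist's pose just before it. camera_params takes no time and is no camera call; for the wrist camera it gives the pose at the moment of the call.
A pose or a line that the arm cannot do raises arm.Unreachable and nothing moves.
- arm.finish_job(): hands the job in; it is judged then, once.
Readings, each from a call of its own:
- arm.current_time_s(): time.
- arm.current_joints(): joint angles.
- arm.current_joint_velocities(): joint speeds.
- arm.current_joint_torque(): joint torques, N m.
- arm.current_position(): TCP position.
- arm.current_tool_rot(): TCP orientation.
- arm.current_wrist_force(): force on the tool from outside, world axes, zero at the start.
- arm.current_torque(): the same for the moment, N m.
- arm.current_gripper_width(): opening from 0.0 (shut) to 1.0 (fully open).
- arm.current_finger_force(): force on a finger pad.
Only numpy, scipy, OpenCV 4.12 (cv2) and the standard library are available. Lean on these libraries where they do the work, as an engineer would, in place of code of your own. Each camera call takes 0.05 s, during which the arm holds its last target. There are 200 camera calls.

TASK

Put every piece of bread that lies on the slate into the drawer of the bread warmer; then, with the drawer still pulled well out, mist the bread by pressing the mister's green cap right down for a moment and letting it spring back up. Then push the drawer gently and fully shut, and last of all flip the heat switch fully over to on. Do not knock over the butter pot, the glasses or the candles.

Things in the scene. Friction and masses are not known exactly. Their poses are not given: they have to be found in the camera images.
- warmer: Bread warmer, fixed: a steel box 240 mm deep (its x), 360 mm wide (y), 120 mm high with one drawer in its front, which faces its own -x (towards the robot); drawer panel's front face, when shut, at x = -120 mm. Origin: centre of its underside on the table. Mister and heat switch are fixed side by side on its top, about 50 mm behind the front, one left and one right of the middle.
- warmer_drawer0 (a joint): How far the warmer's drawer is pulled out, m: 0 fully shut, 0.166 fully out; starts between shut and 50 mm out. It slides along the warmer's own -x, takes about 1 N plus slight damping, and stays where it is left.
- warmer_drawer0_handle (a point): Middle of the drawer's dark bar handle: a level bar 11 mm thick, 120 mm long, along the warmer's y, 35 mm in front of the drawer's panel (29 mm free behind the bar), 82 mm above the table, 38 mm below the warmer's top. It moves with the drawer and can be pinched from above.
- drawer_floor (a point): Centre of the drawer's inner floor, 22 mm above the table; axes as the warmer's; moves with the drawer. The inside reaches 97 mm either way along x and 158 mm along y from here; the sides and back rise 76 mm above this floor, the front 87 mm. With the drawer out by q, the part nearer than x = q - 103 mm is open from above, the rest is under the warmer's top.
- mister: Water mister fixed on the warmer's top: an amber bottle 52 mm across in a dark foot 68 mm across, with a white collar and a green sprung cap; its white nozzle points to the front (-x), over the open drawer. Origin: centre of its foot's underside, 120 mm above the table. The cap's top is 139 mm above this origin.
- mist_cap (a joint): How far the green cap is pressed down, m: 0 up, 0.009 right down. A spring pushes it back up: 3 N starts it, about 7 N holds it right down.
- cap_top (a point): Centre of the top of the green mister cap (26 mm across, flat, level); it moves with the cap; 259 mm above the table when up.
- heat_switch (a joint): Angle of the heat switch lever, rad: 0 leaning to the front = off, 0.9 leaning to the back = on (fully over). It stays where it is left, pushing its tip takes about 1.5 N. Starts at 0 to 0.08.
- heat_switch_tip (a point): Centre of the red ball, 26 mm across, at the end of the heat switch lever. The hinge is level, along the warmer's y, 142 mm above the table, 50 mm from the ball; at 0 the ball is 22 mm in front of the hinge and 187 mm above the table, at 0.9 it is 22 mm behind it. The black foot is 70 mm (x) by 50 mm (y) by 25 mm high.
- slate: Dark slate serving board 250 x 330 x 8 mm, fixed to the table, on which the bread lies at the start. Origin: centre of its underside; long side along its y.
- roll_plain: Round golden roll with a pale cross on top, 50 mm across, 37 mm high. May be absent. Origin: centre of the underside; z up when lying as baked.
- roll_seeded: Round brown roll with pale seeds on top, 50 mm across, 37 mm high. May be absent. Origin: centre of the underside; z up when lying as baked.
- loaf: Small golden oblong loaf with three pale cuts on top, 64 mm (x) by 42 mm (y), 35 mm high. May be absent. Origin: centre of the underside; z up when lying as baked.
- croissant_light: Small golden croissant, 68 mm long (x), 38 mm wide across the middle (y; 43 mm overall with its tips swept to -y), 38 mm high in the middle, 24 mm at the tips. May be absent. Origin: centre of the underside; z up when lying as baked.
- croissant_dark: Small red-brown croissant, same shape as the light one: 68 mm (x), 38 mm (y) across the middle, 38 mm high. May be absent. Origin: centre of the underside; z up when lying as baked.
- butter_pot: White butter pot 52 mm across, 34 mm high, standing among the bread on the slate. Not to be knocked over. Origin: centre of its underside.
- wine_glass: Wine glass with a gilt rim, 72 mm across, 200 mm high, left of the warmer. Origin: centre of its foot.
- tumbler: Glass tumbler 68 mm across, 90 mm high, on the left, near the robot. Origin: centre of its underside.
- hurricane: Large candle in a glass, 100 mm across, 170 mm high, right of the warmer towards the back. Origin: centre of its underside.
- votive_a: Small candle in a glass, 60 mm across, 70 mm high, behind the slate. Origin: centre of its underside.
- votive_b: Small candle in a glass, 60 mm across, 70 mm high, behind the slate, farther right. Origin: centre of its underside.

How it is judged:
On the way, in this order (a step that is already met when the one before it is completed fails the run):
1. every piece of bread lies in the drawer, let go (x of roll_plain in the frame of drawer_floor between -0.095 and 0.1 m and y of roll_plain in the frame of drawer_floor between -0.158 and 0.158 m and z of roll_plain in the frame of drawer_floor between -0.01 and 0.055 m and x of roll_seeded in the frame of drawer_floor between -0.095 and 0.1 m and y of roll_seeded in the frame of drawer_floor between -0.158 and 0.158 m and z of roll_seeded in the frame of drawer_floor between -0.01 and 0.055 m and x of loaf in the frame of drawer_floor between -0.095 and 0.1 m and y of loaf in the frame of drawer_floor between -0.158 and 0.158 m and z of loaf in the frame of drawer_floor between -0.01 and 0.055 m and x of croissant_light in the frame of drawer_floor between -0.095 and 0.1 m and y of croissant_light in the frame of drawer_floor between -0.158 and 0.158 m and z of croissant_light in the frame of drawer_floor between -0.01 and 0.055 m and x of croissant_dark in the frame of drawer_floor between -0.095 and 0.1 m and y of croissant_dark in the frame of drawer_floor between -0.158 and 0.158 m and z of croissant_dark in the frame of drawer_floor between -0.01 and 0.055 m and contact force between the fingers and roll_plain below 0.2 N and contact force between the fingers and roll_seeded below 0.2 N and contact force between the fingers and loaf below 0.2 N and contact force between the fingers and croissant_light below 0.2 N and contact force between the fingers and croissant_dark below 0.2 N), for 0.3 s.
2. the mister's cap is pressed right down while the drawer, with the bread in it, is at least 80 mm out (x of roll_plain in the frame of drawer_floor between -0.095 and 0.1 m and y of roll_plain in the frame of drawer_floor between -0.158 and 0.158 m and z of roll_plain in the frame of drawer_floor between -0.01 and 0.055 m and x of roll_seeded in the frame of drawer_floor between -0.095 and 0.1 m and y of roll_seeded in the frame of drawer_floor between -0.158 and 0.158 m and z of roll_seeded in the frame of drawer_floor between -0.01 and 0.055 m and x of loaf in the frame of drawer_floor between -0.095 and 0.1 m and y of loaf in the frame of drawer_floor between -0.158 and 0.158 m and z of loaf in the frame of drawer_floor between -0.01 and 0.055 m and x of croissant_light in the frame of drawer_floor between -0.095 and 0.1 m and y of croissant_light in the frame of drawer_floor between -0.158 and 0.158 m and z of croissant_light in the frame of drawer_floor between -0.01 and 0.055 m and x of croissant_dark in the frame of drawer_floor between -0.095 and 0.1 m and y of croissant_dark in the frame of drawer_floor between -0.158 and 0.158 m and z of croissant_dark in the frame of drawer_floor between -0.01 and 0.055 m and value of joint mist_cap above 0.007 m and value of joint warmer_drawer0 above 0.08 m), for 0.1 s.
3. the cap has sprung back up (value of joint mist_cap below 0.002 m), for 0.1 s.
4. the drawer is fully shut with the bread in it (x of roll_plain in the frame of drawer_floor between -0.095 and 0.1 m and y of roll_plain in the frame of drawer_floor between -0.158 and 0.158 m and z of roll_plain in the frame of drawer_floor between -0.01 and 0.055 m and x of roll_seeded in the frame of drawer_floor between -0.095 and 0.1 m and y of roll_seeded in the frame of drawer_floor between -0.158 and 0.158 m and z of roll_seeded in the frame of drawer_floor between -0.01 and 0.055 m and x of loaf in the frame of drawer_floor between -0.095 and 0.1 m and y of loaf in the frame of drawer_floor between -0.158 and 0.158 m and z of loaf in the frame of drawer_floor between -0.01 and 0.055 m and x of croissant_light in the frame of drawer_floor between -0.095 and 0.1 m and y of croissant_light in the frame of drawer_floor between -0.158 and 0.158 m and z of croissant_light in the frame of drawer_floor between -0.01 and 0.055 m and x of croissant_dark in the frame of drawer_floor between -0.095 and 0.1 m and y of croissant_dark in the frame of drawer_floor between -0.158 and 0.158 m and z of croissant_dark in the frame of drawer_floor between -0.01 and 0.055 m and value of joint warmer_drawer0 below 0.006 m), for 0.2 s.
5. the heat switch is on (value of joint heat_switch above 0.78 rad), for 0.2 s.
At the end, for the whole second after the job is handed in: All bread is inside the drawer, the drawer is shut to within 6 mm, the mister's cap is up (within 2 mm) and the heat switch is over past 0.78 rad of 0.9 (all of step 4 and value of joint mist_cap below 0.002 m and value of joint heat_switch above 0.78 rad); the robot touches nothing.
It fails at once if the drawer is slammed (moves shut faster than 0.4 m/s) (velocity of joint warmer_drawer0 below -0.4 m/s).
It fails at once if the butter pot, a glass or a candle is knocked over (angle between any of butter_pot, wine_glass, tumbler, hurricane, votive_a, votive_b's own z axis and vertical above 0.5 rad).
Of roll_plain, roll_seeded, loaf, croissant_light, croissant_dark only 3 to 4 are there at a start; the rules pass over those that are not, and their reading is None.
At some moment in a run one of roll_plain, roll_seeded, loaf, croissant_light, croissant_dark may be knocked a few centimetres aside while the robot is not near it.
Once in a run the grip may slacken for a moment while it holds something.
It also fails if it takes over 210 s, if anything falls off the work surface, if the arm or the gripper's body presses on something with over 40 N, if the wrist force passes 120 N, or if a joint passes its speed limit or range.

## Working session

There is one attempt and no reset: what is moved stays moved. The work goes in short steps, each a Python script; the robot and the scene stay as the last script left them, time stands still between calls to the robot, and variables do not carry over. Pictures are saved under pics/ and viewed, at most 14 in all, crops included, and the job is handed in when it is done.

```bash
ls; mkdir -p pics; cat > h.py <<'E'
import numpy as np, cv2
from bench import arm, vision
def grab(name, fn=None):
    p=vision.camera_params(name); im,d=vision.get_image(name)
    if fn: cv2.imwrite('pics/%s.png'%fn, im[:,:,::-1]); np.savez('pics/%s.npz'%fn, d=d, im=im, T=p['camera_from_world'], fov=p['fovy'], cx=p['cx'], cy=p['cy'])
    return im,d,p
def world(fn):
    z=np.load('pics/%s.npz'%fn); d=z['d']; f=192/np.tan(np.radians(z['fov']/2))
    v,u=np.mgrid[0:d.shape[0],0:d.shape[1]]
    P=np.stack([(u-z['cx'])/f*d, -(v-z['cy'])/f*d, -d, np.ones_like(d)],-1)
    return (P@np.linalg.inv(z['T']).T)[...,:3]
E
python3 - <<'E'
from h import *
for n in ['top','side','wrist']:
    im,d,p=grab(n,n+'0'); print(n,p,(d>0).mean())
a=cv2.imread('pics/top0.png');b=cv2.imread('pics/side0.png')
cv2.imwrite('pics/top0x.png',cv2.resize(a,(800,600)));
print(arm.current_tool_rot(),arm.current_time_s())
E
```

```text
pics
top {'fovy': 55.9446509318211, 'cx': 260.7725508055024, 'cy': 183.46622253369236, 'camera_from_world': array([[ 3.49803152e-03, -9.99993402e-01, -9.79211158e-04,
         1.06120942e-01],
       [ 9.89565516e-01,  3.32050245e-03,  1.44045356e-01,
        -6.07732844e-01],
       [-1.44041154e-01, -1.47286879e-03,  9.89570602e-01,
        -1.28885454e+00],
       [ 0.00000000e+00,  0.00000000e+00,  0.00000000e+00,
         1.00000000e+00]])} 0.9961039225260416
side {'fovy': 52.91935892775667, 'cx': 251.20913276313772, 'cy': 193.97688264006317, 'camera_from_world': array([[ 0.85608098, -0.51680864, -0.00584717, -0.48659042],
       [ 0.30706248,  0.49947627,  0.810084  , -0.36169264],
       [-0.41573789, -0.69529295,  0.58628468, -0.98850403],
       [ 0.        ,  0.        ,  0.        ,  1.        ]])} 0.995819091796875
wrist {'fovy': 70.53739960357726, 'cx': 256.10795151831735, 'cy': 192.54115886448278, 'camera_from_world': array([[ 0.33358369,  0.94271824, -0.00205804, -0.57413391],
       [-0.89334706,  0.31541481, -0.32006958,  0.0422479 ],
       [-0.3010863 ,  0.10860854,  0.9473918 , -0.38091637],
       [ 0.        ,  0.        ,  0.        ,  1.        ]])} 0.9961191813151041
[[-9.42820751e-01  3.33299534e-01 -6.71766130e-04]
 [ 3.33300167e-01  9.42819749e-01 -1.38524826e-03]
 [ 1.71651775e-04 -1.52994057e-03 -9.99998815e-01]] 0.15
```

View pics/top0x.png

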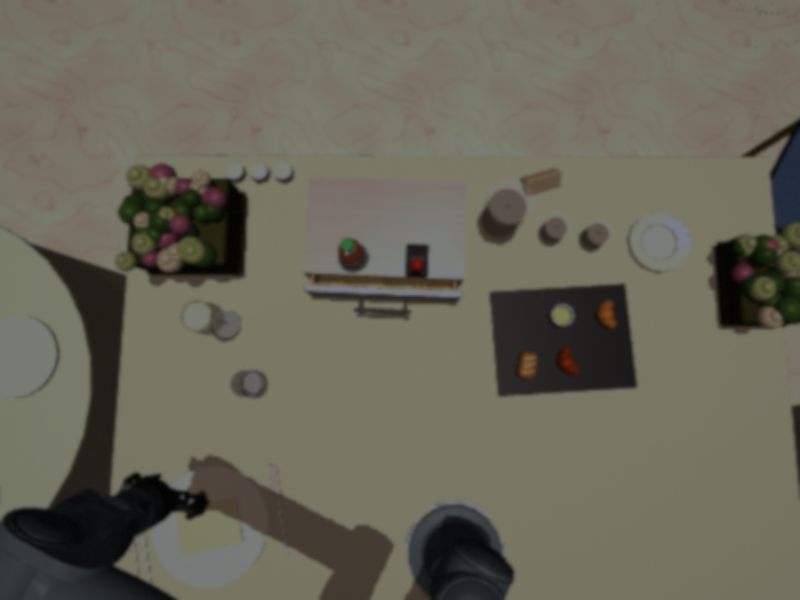

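View pics/side0.png

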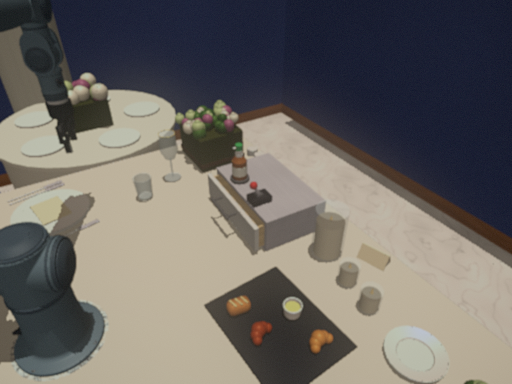

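The top view shows three pieces on the slate: loaf (528,365), dark croissant (568,361) and light croissant (607,314), all in the 800 px picture. The butter pot is at (562,315), the handle at (383,312), the cap at (348,245) and the switch ball at (417,266). The drawer is slightly open.

```bash
python3 - <<'E'
from h import *
np.set_printoptions(precision=4,suppress=True)
W=world('top0'); S=world('side0')
k=.64
for n,u,v in [('loaf',528,365),('cd',568,361),('cl',607,314),('pot',562,315),('handle',383,312),('cap',348,245),('ball',417,266),('warm FL',306,277),('warm FR',464,278),('warm BL',311,179),('BR',466,182),('slate1',492,293),('s2',624,287),('s3',634,385),('s4',500,394),('tumb',252,383),('wine',200,318),('hurr',506,207),('va',555,229),('vb',596,235),('t1',400,430),('t2',700,480),('t3',290,240),('panelL',310,293),('panelR',460,298)]:
    print(n,W[round(v*k),round(u*k)])
print('side')
for n,u,v in [('loaf',239,305),('cd',260,330),('cl',321,340),('pot',292,304),('cap',239,146),('ball',253,185),('va',348,268),('tab1',120,300),('tab2',440,310),('tab3',200,180),('sl',207,308),('sl2',272,271)]:
    print(n,S[v,u])
# cloud clusters on slate
for nm,P in (('top',W),('side',S)):
    m=(P[...,2]>.018)&(P[...,2]<.07)&(P[...,0]>.36)&(P[...,0]<.64)&(P[...,1]<-.08)&(P[...,1]>-.47)
    n,l,st,c=cv2.connectedComponentsWithStats(m.astype(np.uint8))
    for i in range(1,n):
        if st[i,4]>15:
            q=P[l==i]; print(nm,st[i,4],q.min(0),q.max(0),c[i])
E
```

```text
loaf [ 0.4238 -0.1722  0.0406]
cd [ 0.4349 -0.2664  0.0417]
cl [ 0.5441 -0.3577  0.0438]
pot [ 0.5412 -0.2585  0.0316]
handle [0.5422 0.164  0.0827]
cap [0.6598 0.2263 0.256 ]
ball [0.6288 0.0878 0.2025]
warm FL [0.6379 0.3558 0.    ]
warm FR [ 0.6351 -0.0298  0.0013]
warm BL [0.843  0.3298 0.1196]
BR [ 0.8826 -0.037  -0.0041]
slate1 [ 0.5962 -0.097   0.0066]
s2 [ 0.6121 -0.4143  0.0097]
s3 [ 0.381  -0.4288  0.0084]
s4 [ 0.358  -0.1115  0.0043]
tumb [0.3815 0.4766 0.0071]
wine [0.5162 0.5357 0.2009]
hurr [ 0.7689 -0.1079  0.163 ]
va [ 0.7413 -0.2384  0.0644]
vb [ 0.7309 -0.3345  0.0618]
t1 [ 0.2737  0.1246 -0.0008]
t2 [ 0.1638 -0.5709  0.0032]
t3 [ 0.7278  0.3972 -0.0009]
panelL [0.5891 0.3383 0.0491]
panelR [ 0.5856 -0.0183 -0.0027]
side
loaf [ 0.4204 -0.1837  0.0411]
cd [ 0.4287 -0.2739  0.0375]
cl [ 0.5408 -0.3729  0.0352]
pot [ 0.5463 -0.2469  0.0303]
cap [0.6569 0.2213 0.2553]
ball [0.627  0.0842 0.1913]
va [ 0.7331 -0.2515  0.0682]
tab1 [ 0.16    0.0328 -0.    ]
tab2 [ 0.8948 -0.4519 -0.0032]
tab3 [0.6051 0.4614 0.0024]
sl [ 0.3537 -0.124   0.0077]
sl2 [ 0.5786 -0.1035  0.0068]
top 155 [ 0.5158 -0.3847  0.0181] [ 0.5803 -0.3402  0.0495] [387.4516 200.8323]
top 160 [ 0.5182 -0.2801  0.0195] [ 0.5662 -0.2281  0.0495] [359.0813 201.3875]
top 156 [ 0.4062 -0.2923  0.0194] [ 0.4682 -0.2431  0.0505] [362.3782 231.141 ]
top 191 [ 0.395  -0.193   0.0224] [ 0.4567 -0.1483  0.051 ] [336.7435 233.2565]
side 350 [ 0.3923 -0.1954  0.0182] [ 0.4551 -0.1526  0.0463] [238.4057 304.5571]
side 324 [ 0.5167 -0.2804  0.0181] [ 0.5666 -0.2306  0.0453] [292.537  306.4938]
side 329 [ 0.4033 -0.2938  0.018 ] [ 0.4661 -0.2466  0.0475] [259.6109 330.4894]
side 347 [ 0.5122 -0.3854  0.0181] [ 0.577  -0.3434  0.0469] [319.438  339.0231]
```

```bash
cat >> h.py <<'E'
def R(yaw):  # tool down, finger-closing axis (y) at angle yaw from world x; 
    c,s=np.cos(yaw),np.sin(yaw); y=np.array([c,s,0]); z=np.array([0,0,-1.]); return np.stack([np.cross(y,z),y,z],1)
E
python3 - <<'E'
from h import *
np.set_printoptions(precision=4,suppress=True)
W=world('top0')
m=(W[...,2]>.108)&(W[...,2]<.135)&(W[...,0]>.55)&(W[...,1]<.45)&(W[...,1]>-.06)
n,l,st,c=cv2.connectedComponentsWithStats(m.astype(np.uint8)); i=1+st[1:,4].argmax(); q=W[l==i]
print(q[:,2].mean(), cv2.minAreaRect((q[:,:2]*1000).astype(np.float32)))
z=np.load('pics/wrist0.npz'); Ti=np.linalg.inv(z['T']); A=arm.current_tool_rot(); 
print('cam in tool',A.T@(Ti[:3,3]-arm.current_position()),'look',A.T@(-Ti[:3,2]), 'up', A.T@Ti[:3,1])
for yaw in np.radians([-90,90,0,180]):
  for p in [(.33,-.25,.30),(.36,.16,.35),(.54,.16,.2),(.66,.225,.28),(.54,-.36,.1),(.42,-.17,.1),(.56,.06,.1),(.63,.087,.2)]:
    s=arm.solve_ik(p,R(yaw)); print(round(np.degrees(yaw)),p,None if s is None else np.array(s))
E
```

```text
0.11913119671079972 ((734.4060668945312, 160.54769897460938), (360.7730712890625, 227.401123046875), 87.80399322509766)
cam in tool [ 0.0817  0.0002 -0.1426] look [-0.3202 -0.0006  0.9473] up [0.9473 0.0001 0.3202]
-90 (0.33, -0.25, 0.3) [-0.8018  0.0378 -0.1711  1.3618  0.      2.3398]
-90 (0.36, 0.16, 0.35) [ 0.2568  0.0013 -0.0803  1.4892  0.     -2.8847]
-90 (0.54, 0.16, 0.2) [ 0.1754  0.3629 -0.0213  1.1866  0.     -2.9662]
-90 (0.66, 0.225, 0.28) [ 0.2376  0.6793  0.7028  1.5943  0.     -2.9039]
-90 (0.54, -0.36, 0.1) [-0.6857  0.5878  0.0739  1.0569  0.      2.4559]
-90 (0.42, -0.17, 0.1) [-0.5248  0.2249 -0.4891  0.8568  0.      2.6168]
-90 (0.56, 0.06, 0.1) [-0.0059  0.4254 -0.1966  0.9488  0.      3.1357]
-90 (0.63, 0.087, 0.2) [ 0.0375  0.5144  0.2132  1.2696  0.     -3.1041]
90 (0.33, -0.25, 0.3) [-0.8018  0.0378 -0.1711  1.3618  0.     -0.8018]
90 (0.36, 0.16, 0.35) [ 0.2568  0.0013 -0.0803  1.4892  0.      0.2568]
90 (0.54, 0.16, 0.2) [ 0.1754  0.3629 -0.0213  1.1866  0.      0.1754]
90 (0.66, 0.225, 0.28) [0.2376 0.6793 0.7028 1.5943 0.     0.2376]
90 (0.54, -0.36, 0.1
[... 698 characters left out ...]
1) [-0.0059  0.4254 -0.1966  0.9488  0.      1.5649]
0 (0.63, 0.087, 0.2) [0.0375 0.5144 0.2132 1.2696 0.     1.6083]
180 (0.33, -0.25, 0.3) [-0.8018  0.0378 -0.1711  1.3618  0.     -2.3726]
180 (0.36, 0.16, 0.35) [ 0.2568  0.0013 -0.0803  1.4892  0.     -1.314 ]
180 (0.54, 0.16, 0.2) [ 0.1754  0.3629 -0.0213  1.1866  0.     -1.3954]
180 (0.66, 0.225, 0.28) [ 0.2376  0.6793  0.7028  1.5943  0.     -1.3331]
180 (0.54, -0.36, 0.1) [-0.6857  0.5878  0.0739  1.0569  0.     -2.2565]
180 (0.42, -0.17, 0.1) [-0.5248  0.2249 -0.4891  0.8568  0.     -2.0956]
180 (0.56, 0.06, 0.1) [-0.0059  0.4254 -0.1966  0.9488  0.     -1.5767]
180 (0.63, 0.087, 0.2) [ 0.0375  0.5144  0.2132  1.2696  0.     -1.5333]
```

```bash
python3 - <<'E'
from h import *
np.set_printoptions(precision=4,suppress=True)
arm.move_to([.17,.42,.36],R(np.radians(110)))
arm.move_to([.36,.16,.36],R(np.pi/2)); grab('wrist','w1')
arm.move_to([.36,-.22,.30],R(np.pi/2)); grab('wrist','w2')
arm.move_to([.40,-.30,.26],R(np.pi/2)); grab('wrist','w3')
print(arm.current_time_s())
cv2.imwrite('pics/w12.png',np.vstack([cv2.imread('pics/w1.png')[:300],cv2.imread('pics/w2.png')[60:360]]))
for n in ('w2','w3'):
    P=world(n); print(n,'slate z',np.median(P[...,2][(P[...,2]<.02)&(abs(P[...,0]-.48)<.03)&(abs(P[...,1]+.32)<.02)]))
    m=(P[...,2]>.020)&(P[...,2]<.07)&(P[...,0]>.36)&(P[...,0]<.62)&(P[...,1]<-.08)&(P[...,1]>-.47)
    k,l,st,c=cv2.connectedComponentsWithStats(m.astype(np.uint8))
    for i in range(1,k):
        if st[i,4]>200:
            q=P[l==i]; print(n,st[i,4],'top z',np.percentile(q[:,2],98),q.mean(0),cv2.minAreaRect((q[:,:2]*1000).astype(np.float32)),c[i])
E
```

```text
4.1917
w2 slate z 0.00818599088981653
w2 919 top z 0.045520249113799455 [ 0.4214 -0.1719  0.0395] ((424.6277770996094, -170.19076538085938), (41.84733200073242, 60.114192962646484), 80.58905029296875) [286.1534 196.1545]
w2 735 top z 0.046118558701045705 [ 0.4289 -0.2647  0.0358] ((432.6712341308594, -263.716552734375), (66.27063751220703, 41.685218811035156), 24.097373962402344) [227.6776 199.7633]
w2 724 top z 0.04307076611986869 [ 0.5426 -0.2538  0.035 ] ((542.4910278320312, -253.51039123535156), (50.35654067993164, 49.8118782043457), 18.633882522583008) [236.1008 261.1133]
w3 slate z 0.008136379370083158
w3 1248 top z 0.045299890784285105 [ 0.4226 -0.1749  0.0391] ((426.5997619628906, -172.6571502685547), (38.57312774658203, 64.50386810302734), 80.40873718261719) [345.7163 179.8918]
w3 949 top z 0.045863167737150254 [ 0.4297 -0.2669  0.036 ] ((432.7566223144531, -264.3470458984375), (65.68780517578125, 42.01451110839844), 23.250621795654297) [279.1096 184.1054]
w3 759 top z 0.046114155460550775 [ 0.5389 -0.3609  0.0355] ((545.3031616210938, -360.554443359375), (65.58006286621094, 41.44688415527344), 6.792642593383789) [216.0303 252.0567]
w3 917 top z 0.04301312221421519 [ 0.5428 -0.254   0.0349] ((543.2673950195312, -253.7589569091797), (52.1476936340332, 48.7816047668457), 1.3129914999008179) [285.3599 254.0611]
```

View pics/w12.png

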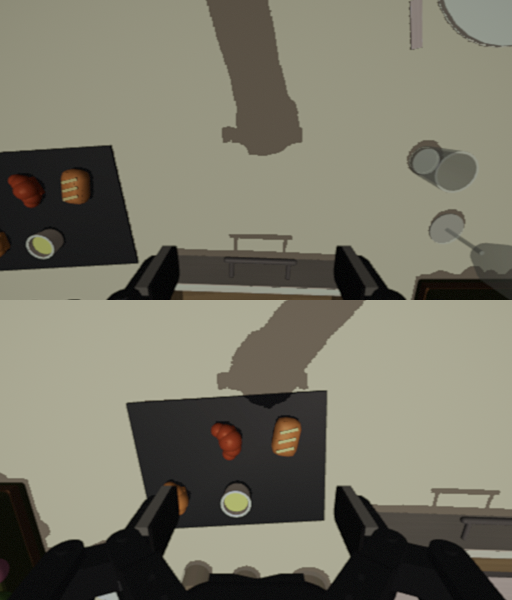

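The wrist views show the loaf, the dark croissant, the pot and the light croissant (partly hidden by a finger), as well as the handle at (260,262) in the first. Next step is to fit the handle, ball and cap.

```bash
python3 - <<'E'
from h import *
np.set_printoptions(precision=4,suppress=True)
for n in ('w1','top0','side0'):
    P=world(n)
    def sel(x,y,z): return (P[...,0]>x[0])&(P[...,0]<x[1])&(P[...,1]>y[0])&(P[...,1]<y[1])&(P[...,2]>z[0])&(P[...,2]<z[1])
    for nm,b in (('handle',((.5,.562),(.08,.25),(.06,.1))),('panel',((.565,.61),(-.03,.36),(.09,.125))),('cap',((.6,.7),(.18,.27),(.248,.27))),('ball',((.58,.68),(.05,.12),(.172,.22)))):
        q=P[sel(*b)]
        if len(q)>8:
            r=cv2.minAreaRect((q[:,:2]*1000).astype(np.float32)); l=np.polyfit(q[:,1],q[:,0],1)
            print(n,nm,len(q),'med',np.median(q,0),'zmax',np.percentile(q[:,2],97),'slope deg',np.degrees(np.arctan(l[0])),r)
E
```

```text
w1 handle 491 med [0.5452 0.1658 0.0863] zmax 0.08850906997699083 slope deg 1.6653587618000782 ((551.5888671875, 167.59420776367188), (128.07728576660156, 22.306272506713867), 88.96739196777344)
w1 panel 2079 med [0.5854 0.1623 0.1066] zmax 0.1087761067943924 slope deg 2.2783710185394015 ((589.1268920898438, 164.0279083251953), (289.2959289550781, 16.860031127929688), 87.64143371582031)
top0 handle 120 med [0.5485 0.1676 0.0857] zmax 0.09046293737026033 slope deg 1.8617188180537825 ((550.8485717773438, 167.4997100830078), (127.89604187011719, 18.30506706237793), 89.83551788330078)
top0 panel 611 med [0.5918 0.1634 0.1049] zmax 0.11099626068235298 slope deg 2.0118067636624204 ((597.9690551757812, 165.2017822265625), (349.1348876953125, 33.39341735839844), 87.91522979736328)
top0 cap 60 med [0.6609 0.2324 0.2574] zmax 0.26133886288643865 slope deg 0.9322103593966298 ((660.1403198242188, 232.6148223876953), (25.18472671508789, 26.145292282104492), 44.90777587890625)
top0 ball 49 med [0.6324 0.0909 0.195 ] zmax 0.2013247001214245 slope deg -2.419093777563303 ((632.7737426757812, 89.39595
[... 154 characters left out ...]
0064809647 ((549.3451538085938, 164.0121307373047), (130.09190368652344, 21.495290756225586), 88.32492065429688)
side0 panel 512 med [0.5846 0.1286 0.105 ] zmax 0.10919389890205958 slope deg 1.7364124923537785 ((591.286376953125, 166.1304473876953), (357.9906921386719, 35.08416748046875), 89.65138244628906)
side0 cap 46 med [0.6596 0.2281 0.2565] zmax 0.2591679936015925 slope deg -1.157258321333115 ((660.8012084960938, 230.53102111816406), (30.499835968017578, 25.5582218170166), 30.500226974487305)
side0 ball 56 med [0.6282 0.0838 0.192 ] zmax 0.20035596745544434 slope deg -11.869595722934939 ((630.349365234375, 86.7855453491211), (22.141212463378906, 21.901845932006836), 57.931251525878906)
```

```bash
cat >> h.py <<'E'
YW=np.radians(-2.2); ux=np.array([np.cos(YW),np.sin(YW),0]); uy=np.array([-np.sin(YW),np.cos(YW),0])
E
python3 - <<'E'
from h import *
np.set_printoptions(precision=4,suppress=True)
H=np.array([.5455,.1665,.063]); Rh=R(YW)
arm.set_gripper(.3)
arm.move_to([.45,.0,.25],Rh)
arm.move_to(H+[0,0,.10],Rh)
print(arm.line_to(H,velocity=.08,guard=8))
arm.set_gripper(0); print('w',arm.current_gripper_width(),arm.current_position(),arm.current_wrist_force())
arm.line_to(H-ux*.133,velocity=.1); print(arm.current_position(),arm.current_wrist_force(),arm.current_gripper_width())
arm.set_gripper(.3); arm.line_to(arm.current_position()+np.array([0,0,.12]),velocity=.15)
arm.move_to([.33,.0,.33],R(np.pi/2)); 
arm.move_to([.33,.12,.36],R(np.pi/2)); grab('wrist','w4'); grab('top','top1')
for n in ('w4','top1'):
    P=world(n)
    m=(P[...,0]>.36)&(P[...,0]<.43)&(P[...,1]>.08)&(P[...,1]<.25)&(P[...,2]>.07)&(P[...,2]<.1)
    print(np.median(P[m],0),cv2.minAreaRect((P[m][:,:2]*1000).astype(np.float32)))
print(arm.current_time_s())
E
```

```text
True
w 0.10637393509290094 [0.545  0.1662 0.0634] [ 0.2321 -0.6551  5.3904]
[0.4122 0.1714 0.0633] [-1.114  -0.8714  7.6386] 0.10456554765110272
[0.4161 0.1697 0.0865] ((421.4250183105469, 172.09521484375), (127.57801818847656, 19.763137817382812), 88.04139709472656)
[0.4188 0.1697 0.0851] ((420.67877197265625, 173.3466796875), (17.398691177368164, 126.28472137451172), 0.1746893972158432)
14.2333
```

View pics/w4.png

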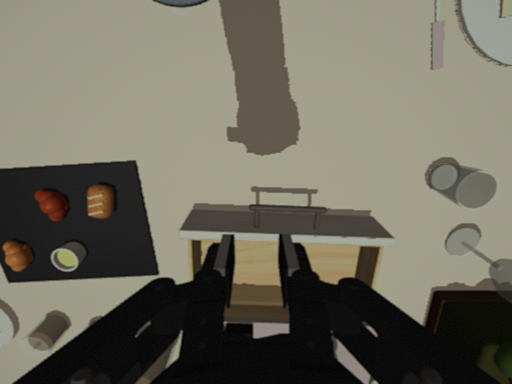

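The drawer is pulled out, with the handle at pixel (287,209), and its floor is clear. Next I'll write a pick-and-place helper that looks again before each grasp.

```bash
cat >> h.py <<'E'
F=np.array([.565,.164,0])
def find(fn, near, zb=.020, box=(.34,.64,-.48,-.06)):
    P=world(fn); m=(P[...,2]>zb)&(P[...,2]<.075)&(P[...,0]>box[0])&(P[...,0]<box[1])&(P[...,1]>box[2])&(P[...,1]<box[3])
    k,l,st,c=cv2.connectedComponentsWithStats(m.astype(np.uint8)); best=None
    for i in range(1,k):
        if st[i,4]<300: continue
        q=P[l==i]; (cx,cy),(w,h),a=cv2.minAreaRect((q[:,:2]*1000).astype(np.float32))
        if w>h: a+=90   # short axis angle
        a=(a%180); a = a if a<180 else a-180
        r=(np.array([cx,cy])/1000,a,sorted((w,h)),np.percentile(q[:,2],98),st[i,4],c[i])
        e=np.hypot(*(r[0]-near))
        if best is None or e<best[0]: best=(e,r)
    return best
def pick(near,name,tz=.007):
    arm.set_gripper(.8)
    cur=arm.current_position()
    arm.move_to([near[0]-.05,near[1],.24],R(np.pi/2)); grab('wrist',name)
    e,r=find(name,np.array(near)); print(name,'off %.3f'%e,r)
    if e>.07 or r[2][1]<50 or r[2][1]>75: print('CHECK'); return False
    c,a=r[0],np.radians(r[1] if r[1]<=150 else r[1]-180)
    Rg=R(a); arm.move_to([*c,.12],Rg)
    print('guard',arm.line_to([*c,tz],velocity=.1,guard=6),arm.current_position())
    arm.set_gripper(0); w=arm.current_gripper_width()
    arm.line_to([*c,.2],velocity=.12); print('width',w,arm.current_gripper_width(),arm.current_finger_force())
    return arm.current_gripper_width()>.2
def place(dx,dy,tz=.028):
    Rp=R(YW+np.pi/2); p=F+ux*dx+uy*dy
    arm.move_to([.45,0,.24],Rp)
    arm.move_to([p[0],p[1],.20],Rp)
    print('before drop width',arm.current_gripper_width(),arm.current_finger_force())
    if arm.current_gripper_width()<.2: return False
    print('guard',arm.line_to([p[0],p[1],tz],velocity=.1,guard=8),arm.current_position()[2])
    arm.set_gripper(.75); arm.line_to([p[0],p[1],.2],velocity=.15); print('t',arm.current_time_s()); return True
E
python3 - <<'E'
from h import *
np.set_printoptions(precision=4,suppress=True)
if pick((.4255,-.1715),'p1'): place(-.03,.095)
E
```

```text
p1 off 0.002 (array([ 0.4247, -0.1702]), 80.84136962890625, [41.9191780090332, 60.50938034057617], np.float64(0.04533066888264214), np.int32(1239), array([256.5456, 200.1679]))
guard False [ 0.4253 -0.1705  0.0076]
width 0.48108668193973775 0.48578064055463543 60.71232318878174
before drop width 0.48270416856832066 60.66700458526611
guard False 0.0286630228952613
t 25.2833
```

```bash
python3 - <<'E'
from h import *
np.set_printoptions(precision=4,suppress=True)
arm.move_to([.45,0,.26],R(np.pi/2))
ok=pick((.4327,-.264),'p2') and place(-.03,0)
if ok:
    arm.move_to([.45,0,.26],R(np.pi/2))
    ok=pick((.545,-.3605),'p3') and place(-.03,-.095)
if ok: arm.move_to([.30,0,.3],R(np.pi/2))
grab('top','top2')
t=cv2.imread('pics/top2.png'); cv2.imwrite('pics/t2x.png',cv2.resize(t[90:270,170:430],None,fx=3,fy=3,interpolation=2))
E
```

```text
p2 off 0.000 (array([ 0.4324, -0.2643]), 112.68903541564941, [42.07172775268555, 65.09001922607422], np.float64(0.04592020585784248), np.int32(995), array([254.1186, 199.4995]))
guard False [ 0.4329 -0.2647  0.0076]
width 0.4161454142916533 0.4144433017293489 59.77495268220082
before drop width 0.41296702247046374 59.782500739675015
guard False 0.02860602954796591
t 37.1167
p3 off 0.002 (array([ 0.5467, -0.3606]), 95.05370807647705, [41.83657455444336, 66.33231353759766], np.float64(0.04600328083920257), np.int32(998), array([253.7645, 199.7044]))
guard False [ 0.5473 -0.3611  0.0079]
width 0.4174626159496886 0.41611293593775844 59.747170343762264
before drop width 0.41470276402416617 59.770020885625854
guard False 0.028562995123621242
t 49.075
```

View pics/t2x.png

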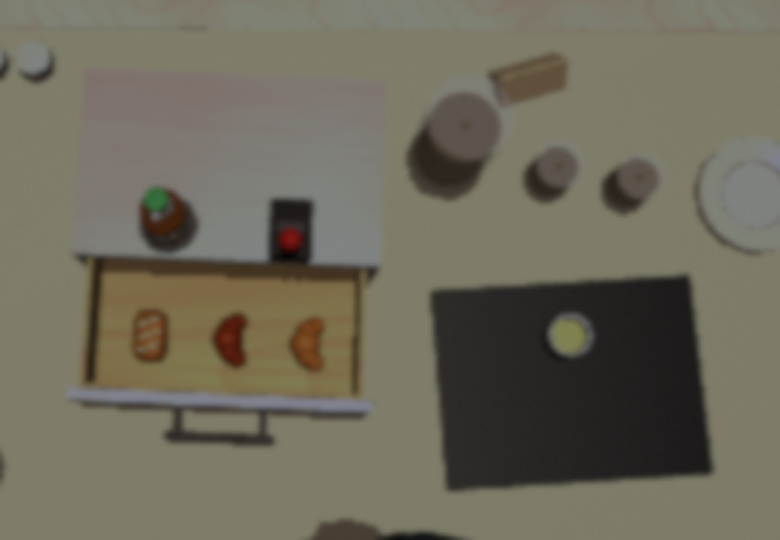

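All three pieces lie in the drawer at crop pixels (150,335), (232,340) and (310,343), and the slate is empty except for the pot. Next is the cap.

```bash
python3 - <<'E'
from h import *
np.set_printoptions(precision=4,suppress=True)
Rp=R(YW+np.pi/2)
arm.set_gripper(0)
arm.move_to([.45,.15,.36],Rp)
arm.move_to([.625,.23,.35],Rp); grab('wrist','c1')
P=world('c1')
m=(P[...,0]>.63)&(P[...,0]<.69)&(P[...,1]>.2)&(P[...,1]<.26)&(P[...,2]>.25)&(P[...,2]<.27)
q=P[m]; print(m.sum(),q.mean(0),cv2.minAreaRect((q[:,:2]*1000).astype(np.float32)))
mb=(P[...,0]>.59)&(P[...,0]<.67)&(P[...,1]>.05)&(P[...,1]<.12)&(P[...,2]>.17)&(P[...,2]<.21)
print('ball',mb.sum(), cv2.minAreaRect((P[mb][:,:2]*1000).astype(np.float32)) if mb.any() else '')
c=np.array([.660,.2315])
if m.sum()>100: c=np.array(cv2.minAreaRect((q[:,:2]*1000).astype(np.float32))[0])/1000
print('c',c)
assert np.hypot(*(c-[.660,.2315]))<.008
arm.move_to([*c,.31],Rp); arm.line_to([*c,.266],velocity=.1)
print(arm.current_position(),arm.current_wrist_force())
g=arm.line_to([*c,.2475],velocity=.02,guard=13); print(g,arm.current_position(),arm.current_wrist_force())
arm.dwell(.4); print(arm.current_position(),arm.current_wrist_force()); grab('side','press')
arm.line_to([*c,.33],velocity=.08)
grab('side','up'); print(arm.current_time_s())
a=[cv2.resize(cv2.imread('pics/%s.png'%n)[110:230,170:330],None,fx=2.5,fy=2.5) for n in('press','up')]
cv2.imwrite('pics/pu.png',np.hstack(a))
E
```

```text
444 [0.6565 0.2335 0.2572] ((656.5693969726562, 235.81259155273438), (25.50735092163086, 24.895219802856445), 63.917606353759766)
ball 405 ((632.72412109375, 91.7890625), (24.169160842895508, 24.06079864501953), 76.47367858886719)
c [0.6566 0.2358]
[0.6564 0.2358 0.268 ] [0.6516 0.1991 0.0512]
True [0.6569 0.2359 0.2506] [ 0.0118 -0.4554  6.8978]
[0.6568 0.2359 0.2507] [-0.5623 -0.0051  5.0519]
55.8917
```

View pics/pu.png

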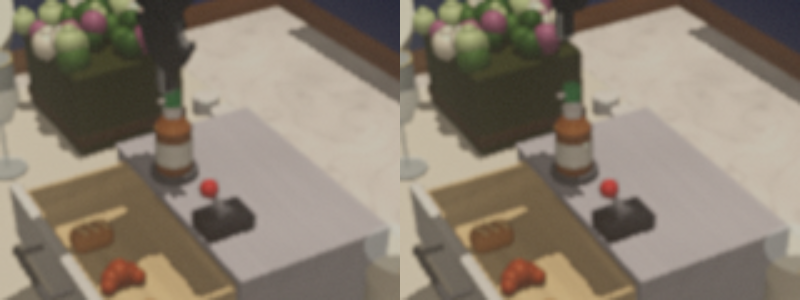

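The cap is pressed in the left crop and back up in the right. The hold force was only about 5 N, so I'll press again deeper to be sure.

```bash
python3 - <<'E'
from h import *
np.set_printoptions(precision=4,suppress=True)
c=[.657,.2350]
arm.line_to([*c,.264],velocity=.08); print(arm.current_position(),arm.current_wrist_force())
z=.258
while z>.238:
    arm.line_to([*c,z],velocity=.03); arm.dwell(.1); f=arm.current_wrist_force()[2]; print(z,arm.current_position()[2],f)
    if f>14: break
    z-=.002
arm.dwell(.4); grab('side','press2')
arm.line_to([*c,.33],velocity=.06); arm.dwell(.2); print(arm.current_time_s(),arm.current_wrist_force())
E
```

```text
[0.6572 0.2351 0.2646] [-1.107   1.0944  0.1971]
0.258 0.2587952801846383 3.306170692322028
0.256 0.2563780162839277 3.6130361741489456
0.254 0.2542699411036769 5.361080080737005
0.252 0.252451564836042 5.385782190303009
0.25 0.25064910477714936 6.3901634257158
0.248 0.25004473961075907 9.530300861922697
0.246 0.24993411002717505 16.782508560118554
61.6167 [-0.3277 -0.3641 -0.0958]
```

```bash
python3 - <<'E'
from h import *
np.set_printoptions(precision=4,suppress=True)
Rp=R(YW+np.pi/2)
H=np.array([.415,.1705,.064]); s=H-ux*.06
arm.move_to([.36,.1,.3],Rp)
try: arm.move_to([s[0],s[1],.16],Rp); arm.line_to(s,velocity=.15)
except arm.Unreachable: print('unr'); raise
g=arm.line_to(H+ux*.135,velocity=.06,guard=8); print(g,arm.current_position(),arm.current_wrist_force())
for k in range(15):
    p=arm.current_position(); 
    if abs(arm.current_wrist_force()[0])>12: break
    t=s+ux*(np.dot(p-s,ux)+.004); arm.line_to(t,velocity=.03); arm.dwell(.1); print(arm.current_position(),arm.current_wrist_force())
arm.dwell(.3); p=arm.current_position()
arm.line_to(p-ux*.06,velocity=.1); p=arm.current_position(); arm.line_to(p+[0,0,.2],velocity=.15)
arm.move_to([.33,.0,.33],Rp); grab('top','top3'); 
arm.move_to([.33,.16,.36],Rp); grab('wrist','w5')
P=world('w5'); m=(P[...,0]>.5)&(P[...,0]<.6)&(P[...,1]>.08)&(P[...,1]<.25)&(P[...,2]>.075)&(P[...,2]<.095)
print(arm.current_time_s(),np.median(P[m],0))
cv2.imwrite('pics/t3x.png',cv2.resize(cv2.imread('pics/top3.png')[90:240,170:430],None,fx=3,fy=3,interpolation=2))
E
```

```text
False [0.5499 0.1654 0.064 ] [-0.1698 -0.5228 -0.7217]
[0.5545 0.1653 0.0642] [0.2263 0.6103 0.6239]
[0.5547 0.1652 0.0635] [-8.2206  0.119   6.292 ]
[0.5547 0.1652 0.0635] [-9.232   0.8635  7.2512]
[0.5547 0.1652 0.0635] [-9.4543  0.1465  6.648 ]
[0.5547 0.1652 0.0635] [-9.0051  0.9274  7.0468]
[0.5547 0.1652 0.0635] [-10.0373   1.5888   6.9884]
[0.5547 0.1652 0.0635] [-10.0916   0.9834   6.2023]
[0.5547 0.1652 0.0635] [-10.0702   0.3556   5.3781]
[0.5547 0.1652 0.0635] [-9.3822  1.7323  7.4071]
[0.5547 0.1652 0.0635] [-9.8396 -0.1581  7.6341]
[0.5547 0.1652 0.0635] [-8.7654  0.8318  7.0597]
[0.5547 0.1652 0.0635] [-9.6882  0.8042  6.3995]
[0.5547 0.1652 0.0635] [-8.8234  0.4633  7.2687]
[0.5547 0.1652 0.0635] [-8.9598  1.5007  7.2225]
[0.5547 0.1652 0.0635] [-8.4957  0.9516  6.8285]
77.3917 [nan nan nan]
  return _methods._mean(a, axis=axis, dtype=dtype,
  ret = um.true_divide(
```

View pics/t3x.png

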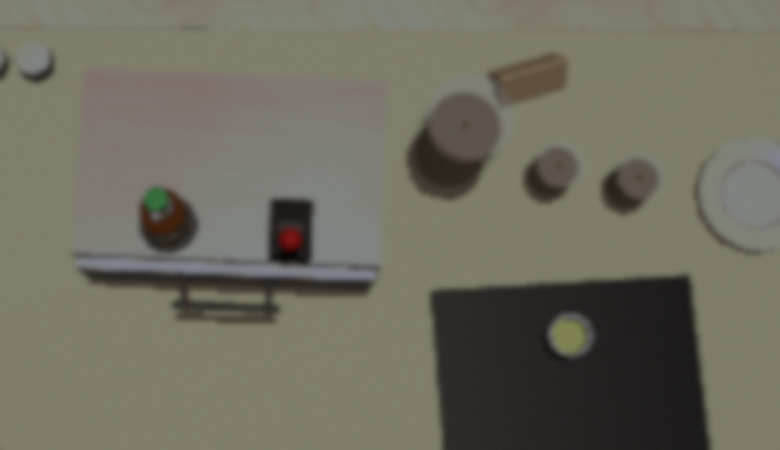

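The drawer is against its stop and shut; the ball is at crop pixel (290,238). Next I'll flip the switch.

```bash
python3 - <<'E'
from h import *
np.set_printoptions(precision=4,suppress=True)
Rp=R(YW+np.pi/2); B=np.array([.632,.0905,.176])
s=B-ux*.055
arm.move_to([.45,.05,.3],Rp); arm.move_to([s[0],s[1],.26],Rp); arm.line_to(s,velocity=.12)
g=arm.line_to(B+ux*.012,velocity=.05,guard=12); print(g,arm.current_position(),arm.current_wrist_force())
for k in range(12):
    if arm.current_wrist_force()[0]<-7: break
    p=arm.current_position(); t=s+ux*(np.dot(p-s,ux)+.003)
    arm.line_to(t,velocity=.03); arm.dwell(.1); print(arm.current_position(),arm.current_wrist_force())
arm.dwell(.3); p=arm.current_position(); arm.line_to(p-ux*.06,velocity=.1); arm.line_to(p-ux*.06+[0,0,.12],velocity=.15)
arm.move_to([.33,0,.36],Rp); print(arm.current_time_s())
grab('side','s6'); grab('top','top6')
for n in('s6','top6'):
    P=world(n); mb=(P[...,0]>.60)&(P[...,0]<.71)&(P[...,1]>.05)&(P[...,1]<.12)&(P[...,2]>.172)&(P[...,2]<.21)
    print(n,P[mb].mean(0),cv2.minAreaRect((P[mb][:,:2]*1000).astype(np.float32)))
cv2.imwrite('pics/s6x.png',cv2.resize(cv2.imread('pics/s6.png')[110:290,130:370],None,fx=3,fy=3,interpolation=2))
E
```

```text
False [0.6441 0.0901 0.176 ] [-0.3146 -0.0619 -0.8435]
[0.6471 0.0899 0.176 ] [ 0.4968 -0.5178 -0.0263]
[0.6501 0.0898 0.1759] [-0.8299  0.6762  0.0249]
[0.6521 0.0897 0.1758] [-5.0305  0.3978  2.2668]
[0.6522 0.0898 0.1757] [-10.1085  -0.2772   3.7328]
85.6
s6 [0.6706 0.083  0.1899] ((671.6192626953125, 83.66667175292969), (21.030658721923828, 22.326013565063477), 44.019775390625)
top6 [0.6746 0.0891 0.1933] ((676.2434692382812, 89.32218170166016), (23.268939971923828, 23.654754638671875), 88.9219970703125)
```

View pics/s6x.png

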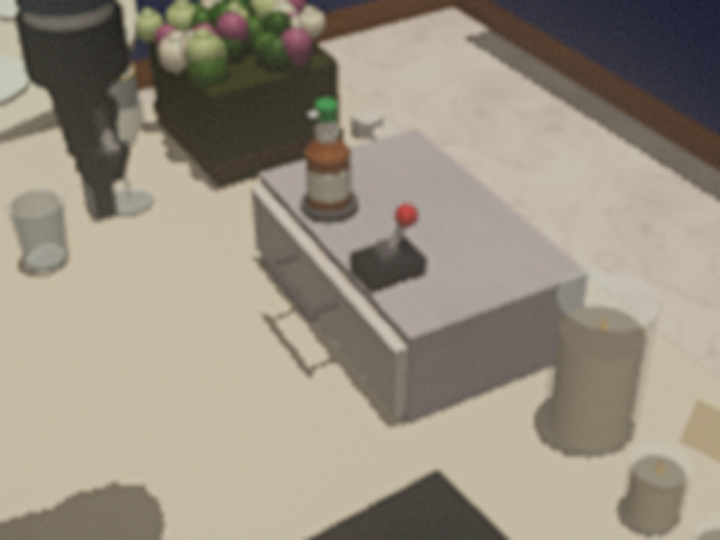

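The ball now leans to the back, 43 mm further than before and hard against its stop. The drawer is shut, the cap is up and nothing has fallen, so I'm handing the job in.

```bash
python3 -c "
from h import *
print(arm.finish_job())"
```

```text
the job is handed in; nothing more can be done
None
```

I handed the job in at about 86 s, with no verdict shown: the loaf and both croissants are in the drawer and misted, the drawer is shut, the heat switch is fully on, and nothing was knocked over.

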